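# Fold the sample tray's caps shut with the fingertips

## Task

The five hinged caps along the curved sample tray stand open. Run the fingertips lightly along the bend, from the square pad to the round pad, folding the caps down one after another until all five lie flat. Do not grip, lift or shift the tray, and leave the bottles and other things round it where they are.

Things in the scene. Friction and masses are not known exactly. Their poses are not given: they have to be found in the camera images.
- tray: heavy loose grey sample tray, 1.6 kg, bent to an arc: its centre line has a radius of 150 mm and the tray is 44 mm wide; deck 30 mm above the counter. On it: square pad, five cups with caps and round pad, 38 mm apart (61 mm from the square pad to cap 1). Origin on the underside below cap 3; x points to the outside of the bend, y towards the square pad, z up
- start_pad (a point): top centre of the raised white square pad (34 x 38 mm) at the start of the row, 33 mm above the counter, level with the tops of the shut caps
- end_pad (a point): top centre of the raised white round pad (diameter 36 mm) at the end of the row, 33 mm above the counter
- seat_1 (a point): top centre of cap 1 when shut (fixed to the tray, 33 mm above the counter); cap 1 is beside the square pad. Each cap is a white plate 28 mm wide, 3 mm thick, 33 mm long from hinge to tab. Its hinge lies across the row, 16.5 mm from this point towards the square pad, 31.5 mm above the counter; it stands up there and folds down towards the round pad
- seat_2 (a point): top centre of cap 2 when shut (fixed to the tray, 33 mm above the counter); cap 1 is beside the square pad
- seat_3 (a point): top centre of cap 3 when shut (fixed to the tray, 33 mm above the counter); cap 1 is beside the square pad
- seat_4 (a point): top centre of cap 4 when shut (fixed to the tray, 33 mm above the counter); cap 1 is beside the square pad
- seat_5 (a point): top centre of cap 5 when shut (fixed to the tray, 33 mm above the counter); cap 1 is beside the square pad
- cap_1 (a joint): angle of cap 1: 0 lies flat and shut, grows as it opens, at most 2.0; 1.57 stands upright. It stays at whatever angle it is left (slight friction, well under 1 N at its free edge)
- cap_2 (a joint): angle of cap 2: 0 lies flat and shut, grows as it opens, at most 2.0; 1.57 stands upright. It stays at whatever angle it is left (slight friction, well under 1 N at its free edge)
- cap_3 (a joint): angle of cap 3: 0 lies flat and shut, grows as it opens, at most 2.0; 1.57 stands upright. It stays at whatever angle it is left (slight friction, well under 1 N at its free edge)
- cap_4 (a joint): angle of cap 4: 0 lies flat and shut, grows as it opens, at most 2.0; 1.57 stands upright. It stays at whatever angle it is left (slight friction, well under 1 N at its free edge)
- cap_5 (a joint): angle of cap 5: 0 lies flat and shut, grows as it opens, at most 2.0; 1.57 stands upright. It stays at whatever angle it is left (slight friction, well under 1 N at its free edge)
- jar: small white bottle with a yellow cap, diameter 42 mm, 62 mm tall, loose, in the hollow of the bend; origin at the centre of its foot
- dropper: small white bottle with a light blue cap, diameter 28 mm, 58 mm tall, loose, just outside the bend; origin at the centre of its foot
- tape: flat roll of tape, diameter 69 mm, 18 mm high, loose, near the counter's front edge; origin at the centre of its underside
- dish: clear petri dish, diameter 58 mm, 12 mm high, loose, near the counter's front edge; origin at the centre of its underside

How it is judged (in metres and radians):
On the way, in this order (a step that is already met when the one before it is completed fails the run):
1. cap 1 (counted from the square pad) is folded flat (value of joint cap_1 below 0.15 rad).
2. cap 2 (counted from the square pad) is folded flat (value of joint cap_2 below 0.15 rad).
3. cap 3 (counted from the square pad) is folded flat (value of joint cap_3 below 0.15 rad).
4. cap 4 (counted from the square pad) is folded flat (value of joint cap_4 below 0.15 rad).
5. cap 5 (counted from the square pad) is folded flat (value of joint cap_5 below 0.15 rad).
At the end, for the whole second after the job is handed in: All five caps are shut to within 0.15 rad; the tray lies flat and still within 25 mm of where it started; both bottles stand upright and they, the tape roll and the dish are within 30 mm of where they were (value of joint each of cap_1, cap_2, cap_3, cap_4, cap_5 below 0.15 rad and distance of tray from where it was at the start of the episode below 0.025 m and angle between tray's own z axis and vertical below 0.05 rad and linear speed of tray below 0.01 m/s and distance of each of jar, dropper, tape, dish from where it was at the start of the episode below 0.03 m and angle between each of jar, dropper's own z axis and vertical below 0.15 rad); the robot touches nothing.
It fails at once if the tray is lifted or tipped (height (world z) of tray above 0.012 m or angle between tray's own z axis and vertical above 0.15 rad).
It fails at once if the tray is shifted more than 25 mm (distance of tray from where it was at the start of the episode above 0.025 m).
It fails at once if the tray is pressed hard (over 40 N) (contact force between the fingers and tray above 40 N).
It fails at once if a bottle, the tape roll or the dish is knocked, lifted or carried more than 30 mm (distance of any of jar, dropper, tape, dish from where it was at the start of the episode above 0.03 m).
It also fails if it takes over 42 s, if anything falls off the work surface, if the arm or the gripper's body presses on something with over 40 N, if the wrist force passes 120 N, or if a joint passes its speed limit or range.

## Robot

A 6-joint arm with a two-finger parallel gripper is mounted at the origin on a cart in front of the work surface, level with it; the furniture and walls round the work are solid. World frame = base frame: x ahead of the robot, y to its left, z up, the work surface at z = 0. Lengths are in mm, angles in rad, forces in N, time in s.
With the tool pointing down it reaches from about 275 to 1000 mm from the base axis. Payload 8.4 kg.
Tool frame: the origin (TCP) lies midway between the tips of the shut fingers; the grasp point (between the pads) lies 19 mm behind it; z points along the fingers, y is the line along which they close (so a half turn about z gives the same grasp; the last joint's range is limited). The gripper opens to 85 mm and grips with 20 to 120 N. Pads are 22 mm wide; open, the fingers measure 114 mm over their backs; the gripper's body (76 mm by 85 mm) begins 54 mm behind the grasp point. The pads swing forward as they close: fully open they stand 13 mm farther back than shut.
Start: joints at [1.162, 0.353, 1.633, -0, 1.155, -0.002], TCP at [247.294, 573.998, 231.281] pointing down, gripper open.
Joint ranges: [-2.63, 2.63], [-0.92, 2.1], [0.06, 2.66], [-1.3, 4.44], [0, 2.69], [-3.02, 3.02]. Speed limits (rad/s): [2.22, 2.22, 2.79, 3.14, 3.14, 3.14].

## Interface

Orientations are given as [roll, pitch, yaw] about the fixed x, y, z axes, in that order (R = Rz(yaw) Ry(pitch) Rx(roll)).
In Python, from rig import * gives the robot as it stands.
- The arm moves only by the shell command python3 -m jog 'ROWS' [FORCE]. ROWS is JSON, a list of rows, each an object of numbers: "x", "y", "z": the shift along the tool's x, y, z in cm; "spin": the turn about the tool's z in rad; "grip": the closure, from 0 (fully open) to 1 (shut). In form: [{"x": .., "y": .., "z": .., "spin": .., "grip": ..}, ...]. A call has 1 to 20 rows; each row shifts and turns the commanded pose from where the row before left it, along the tool's axes as they then stand; what a row does not reach is not made up. A row lasts 1/12 s, in which the tool goes at most 41.7 mm and 7.16 degrees, less where a joint would pass 70% of its speed; a pose out of reach is approached as far as the arm can. A call with a gripper value outside its range is refused whole. The fingers move at their own pace and stop on an object; FORCE is the grip in N (left out, the last holds). Time passes only in rows, so rows that do not move let the fingers close. It gives the time, the measured TCP pose, the force, the opening and the grip force at its end, in the units of the state.
- sense(): the state, without advancing time (a new reading comes with each control period).
- grab_frame(name): name is "scene" or "top"; returns a dict with "pixels" (400x640x3 uint8, blue, green, red), "camera_matrix" (3x3 intrinsics, pixels), "rvec" (rotation vector, rad) and "tvec" (3), from world to camera coordinates, as OpenCV has them. Camera axes: x right, y down, z forward; pixel columns grow to the right and rows downward; lengths in mm; the calibration is good to about 2 mm. A picture is of the moment at which its call begins. There is no depth.
- sign_off(): hands the job in; it is judged then, once.
The state is a dict: "clock": time; "qpos": joint angles; "qvel": joint speeds; "joint_efforts": joint torques, N m; "eef_pos": TCP position; "tcp_rot": TCP orientation; "contact_force": force on the tool from outside, world axes, zero at the start; "wrist_torque": the same for the moment, N m; "opening": opening from 0.0 (shut) to 1.0 (fully open); "grasp_force": force on a finger pad.
Only numpy, scipy, OpenCV 4.12 (cv2) and the standard library are available. Lean on these libraries where they do the work, as an engineer would, in place of code of your own. Each camera call takes 0.05 s, during which the arm holds its last target. There are 200 camera calls.

## Working session

There is one attempt and no reset: what is moved stays moved. The work goes in short steps, Python scripts to look and compute and a shell command to move; the robot and the scene stay as the last step left them, time stands still between calls to the robot, and variables do not carry over. Pictures are saved under pics/ and viewed, at most 10 in all, crops included, and the job is handed in when it is done.

```bash
mkdir -p pics; python3 - <<'E'
from rig import *
import cv2
for n in("top","scene"):
    f=grab_frame(n);cv2.imwrite(f"pics/{n}0.png",f["pixels"]);print(n,f["camera_matrix"],f["rvec"],f["tvec"])
s=sense();print(s)
E
```

```text
top [[448.82782314   0.         319.54443031]
 [  0.         448.82782314 200.60571183]
 [  0.           0.           1.        ]] [ 2.19596031 -2.02193842  0.21115233] [ -49.06579414  508.302401   1190.74665905]
scene [[361.61452498   0.         324.34601809]
 [  0.         361.61452498 199.02527357]
 [  0.           0.           1.        ]] [ 2.16750727 -0.71871971  0.33779429] [-401.56831544  233.63595642  707.05855367]
{'clock': 0.1, 'qpos': array([ 1.16159649e+00,  3.53607957e-01,  1.63407333e+00,  2.90934291e-05,
        1.15521868e+00, -2.40656942e-03]), 'qvel': array([-0.00026892,  0.00010175, -0.00304096,  0.00026518,  0.00037195,
        0.00043749]), 'joint_efforts': array([-1.83921351e-03, -6.06364346e+01, -3.42820036e+01, -3.88946125e-05,
        3.91176436e-03,  1.54770925e-05]), 'eef_pos': array([247.11028533, 573.59132286, 230.61280383]), 'tcp_rot': array([-3.14028541e+00, -2.97477733e-05,  2.73478760e+00]), 'contact_force': array([-0.25074301,  0.54622081, -0.86064071]), 'wrist_torque': array([ 0.02523967, -0.04431912,  0.02999141]), 'grasp_force': 0.0, 'opening': 0.9989282820294341}
```

View pics/top0.png

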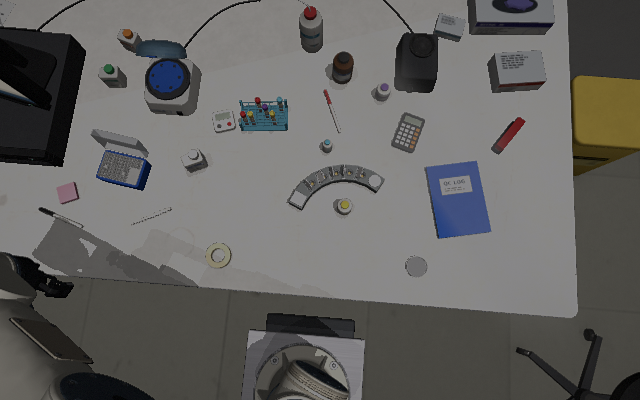

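View pics/scene0.png

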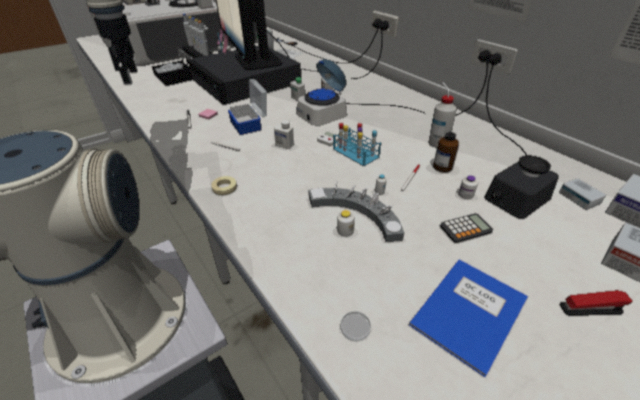

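```bash
python3 - <<'E'
import cv2
a=cv2.imread("pics/top0.png")[135:225,275:395]
cv2.imwrite("pics/c1.png",cv2.resize(a,None,fx=6.5,fy=6.5,interpolation=cv2.INTER_CUBIC))
a=cv2.imread("pics/scene0.png")[165:250,300:415]
cv2.imwrite("pics/c2.png",cv2.resize(a,None,fx=6.5,fy=6.5,interpolation=cv2.INTER_CUBIC))
E
```

```text
(no output)
```

View pics/c1.png

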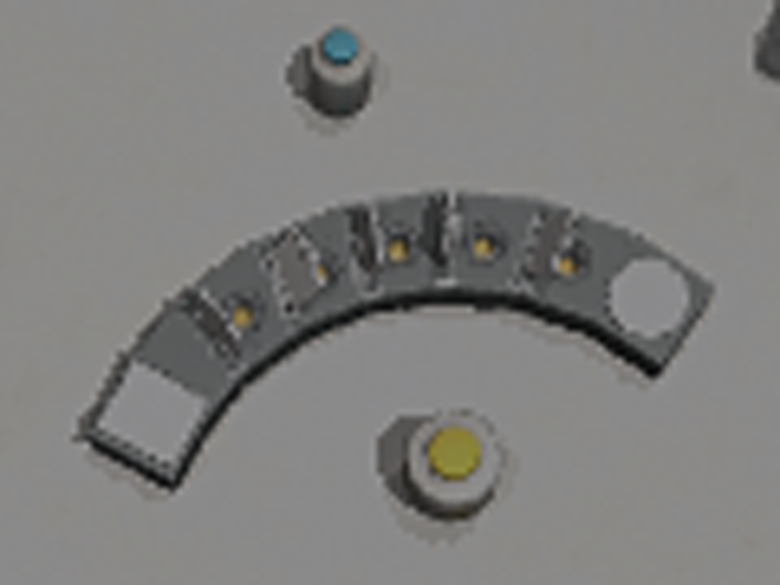

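View pics/c2.png

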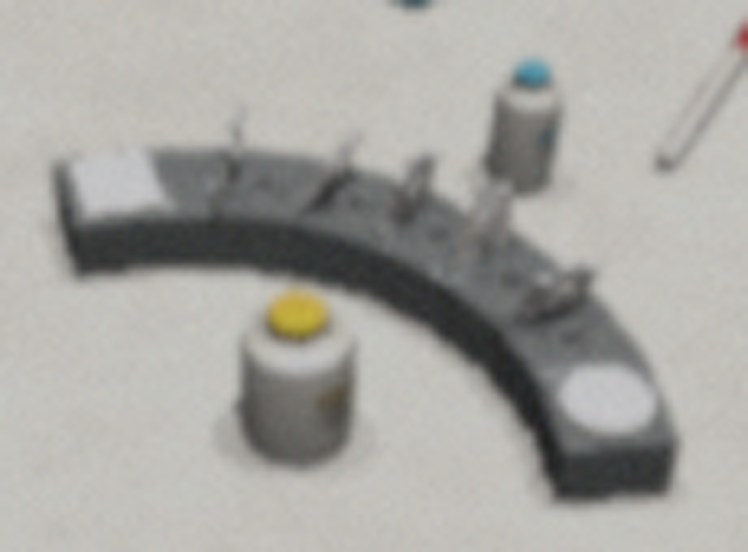

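```bash
cat >h.py <<'E'
import numpy as np,cv2
def ray(f,p,z):
    K,R,t=np.array(f["camera_matrix"]),cv2.Rodrigues(np.array(f["rvec"]))[0],np.array(f["tvec"]).ravel()
    c=-R.T@t; d=R.T@np.linalg.solve(K,[p[0],p[1],1]); return (c+d*(z-c[2])/d[2]).round(1)
E
python3 - <<'E'
from rig import *
from h import *
f=grab_frame("top");g=grab_frame("scene")
T=lambda u,v,z:ray(f,(u/6.5+275-.42,v/6.5+135-.42),z)
S=lambda u,v,z:ray(g,(u/6.5+300-.42,v/6.5+165-.42),z)
for n,a,b in(("sq",(153,412,33),(117,185,33)),("rd",(649,297,33),(606,398,33)),("jar",(456,452,62),(299,317,62)),("drop",(341,45,58),(533,73,58))):
    print(n,T(*a),S(*b))
P=(T(153,412,33)+S(117,185,33))[:2]/2;Q=(T(649,297,33)+S(606,398,33))[:2]/2
print("chord",np.linalg.norm(P-Q),"expect",300*np.sin((137+114)/300))
# fit tray: rigid transform tray->world from two pads
a,b=137/150,-114/150
p,q=[150*np.array([np.cos(t),np.sin(t)]) for t in(a,b)]
th=np.arctan2(*(P-Q)[::-1])-np.arctan2(*(p-q)[::-1])
R=np.array([[np.cos(th),-np.sin(th)],[np.sin(th),np.cos(th)]])
C=(P+Q)/2-R@((p+q)/2);print("C",C,"th",th)
for n,s in(("sq",137),("1",76),("2",38),("3",0),("4",-38),("5",-76),("rd",-114)):
    X=C+R@(150*np.array([np.cos(s/150),np.sin(s/150)]));h=th+s/150-np.pi/2
    uv=cv2.projectPoints(np.array([[*X,33.]]),f["rvec"],f["tvec"],f["camera_matrix"],None)[0].ravel()
    print(n,X.round(1),"heading",round(h,3),"crop",((uv+.42-[275,135])*6.5).round())
E
```

```text
sq [517.2  54.   33. ] [517.7  52.8  33. ]
rd [ 586.4 -157.3   33. ] [ 588.  -155.5   33. ]
jar [504.5 -76.9  62. ] [504.7 -78.4  62. ]
drop [681.8 -14.2  58. ] [681.4 -15.5  58. ]
chord 221.09071102151717 expect 222.72423333074062
C [456.96571848 -83.20309764] th 0.24429721836496898
sq [517.2  54.2] heading -0.413 crop [153. 412.]
1 [566.6  19.1] heading -0.82 crop [243. 308.]
2 [588.8 -11.6] heading -1.073 crop [317. 265.]
3 [602.5 -46.9] heading -1.326 crop [400. 241.]
4 [607.  -84.6] heading -1.58 crop [486. 238.]
5 [ 601.8 -122.1] heading -1.833 crop [571. 256.]
rd [ 587.5 -157.2] heading -2.086 crop [649. 295.]
```

```bash
R='{"x":-2.27,"y":-1.85,"grip":1}'; echo; python3 -m jog '[{"x":-2.27,"y":-1.85,"grip":1},{"x":-2.27,"y":-1.85,"grip":1},{"x":-2.27,"y":-1.85,"grip":1},{"x":-2.27,"y":-1.85,"grip":1},{"x":-2.27,"y":-1.85,"grip":1},{"x":-2.27,"y":-1.85,"grip":1},{"x":-2.27,"y":-1.85,"grip":1},{"x":-2.27,"y":-1.85,"grip":1},{"x":-2.27,"y":-1.85,"grip":1},{"x":-2.27,"y":-1.85,"grip":1},{"x":-2.27,"y":-1.85,"grip":1},{"x":-2.27,"y":-1.85,"grip":1},{"x":-2.27,"y":-1.85,"grip":1},{"x":-2.27,"y":-1.85,"grip":1},{"x":-2.27,"y":-1.85,"grip":1},{"x":-2.27,"y":-1.85,"grip":1},{"x":-2.27,"y":-1.85,"grip":1},{"x":-2.27,"y":-1.85,"grip":1},{"x":-2.27,"y":-1.85,"grip":1},{"x":-2.27,"y":-1.85,"grip":1}]'
```

```text
schema error: expected keys x, y, z, spin, grip
```

```bash
python3 -m jog '[{"x":-2.27,"y":-1.85,"z":0,"spin":0,"grip":1},{"x":-2.27,"y":-1.85,"z":0,"spin":0,"grip":1},{"x":-2.27,"y":-1.85,"z":0,"spin":0,"grip":1},{"x":-2.27,"y":-1.85,"z":0,"spin":0,"grip":1},{"x":-2.27,"y":-1.85,"z":0,"spin":0,"grip":1},{"x":-2.27,"y":-1.85,"z":0,"spin":0,"grip":1},{"x":-2.27,"y":-1.85,"z":0,"spin":0,"grip":1},{"x":-2.27,"y":-1.85,"z":0,"spin":0,"grip":1},{"x":-2.27,"y":-1.85,"z":0,"spin":0,"grip":1},{"x":-2.27,"y":-1.85,"z":0,"spin":0,"grip":1},{"x":-2.27,"y":-1.85,"z":0,"spin":0,"grip":1},{"x":-2.27,"y":-1.85,"z":0,"spin":0,"grip":1},{"x":-2.27,"y":-1.85,"z":0,"spin":0,"grip":1},{"x":-2.27,"y":-1.85,"z":0,"spin":0,"grip":1},{"x":-2.27,"y":-1.85,"z":0,"spin":0,"grip":1},{"x":-2.27,"y":-1.85,"z":0,"spin":0,"grip":1},{"x":-2.27,"y":-1.85,"z":0,"spin":0,"grip":1},{"x":-2.27,"y":-1.85,"z":0,"spin":0,"grip":1},{"x":-2.27,"y":-1.85,"z":0,"spin":0,"grip":1},{"x":-2.27,"y":-1.85,"z":0,"spin":0,"grip":1}]'
```

```text
clock: 1.87
eef_pos: [518.2, 53.1, 231.3]
tcp_rot: [-3.142, 0.0, 2.735]
contact_force: [0.1, 0.3, -0.2]
opening: -0.004
grasp_force: 0.0
```

Descend to z ≈ 70 over the pad and take a close look.

```bash
python3 -m jog '[{"x":0,"y":0,"z":2.7,"spin":0,"grip":1},{"x":0,"y":0,"z":2.7,"spin":0,"grip":1},{"x":0,"y":0,"z":2.7,"spin":0,"grip":1},{"x":0,"y":0,"z":2.7,"spin":0,"grip":1},{"x":0,"y":0,"z":2.7,"spin":0,"grip":1},{"x":0,"y":0,"z":2.7,"spin":0,"grip":1},{"x":0,"y":0,"z":0,"spin":0,"grip":1},{"x":0,"y":0,"z":0,"spin":0,"grip":1}]'; python3 - <<'E'
from rig import *
import cv2
g=grab_frame("scene")["pixels"]
cv2.imwrite("pics/c3.png",cv2.resize(g[120:250,285:425],None,fx=4.5,fy=4.5,interpolation=cv2.INTER_CUBIC))
E
```

```text
clock: 2.53
eef_pos: [516.8, 54.5, 68.5]
tcp_rot: [-3.14, -0.003, 2.735]
contact_force: [-0.4, -0.3, 0.8]
opening: -0.002
grasp_force: 0.0
```

View pics/c3.png

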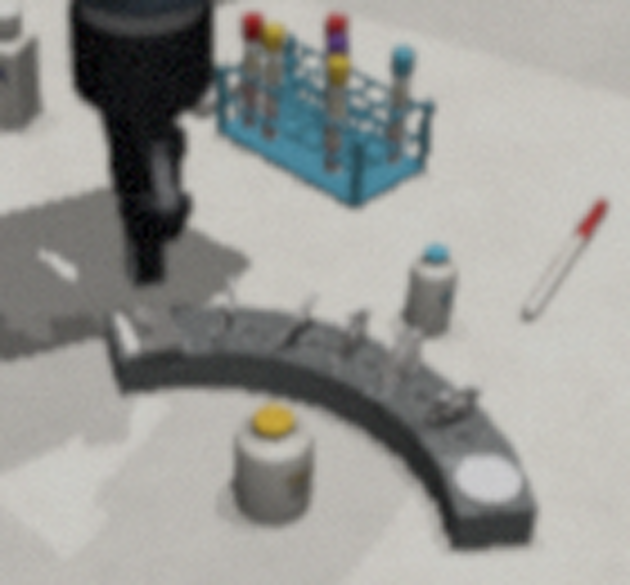

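```bash
python3 -m jog '[{"x":0,"y":0,"z":1.5,"spin":0.02,"grip":1},{"x":0,"y":0,"z":1.0,"spin":0,"grip":1},{"x":0,"y":0,"z":0.6,"spin":0,"grip":1},{"x":0,"y":0,"z":0.2,"spin":0,"grip":1},{"x":0,"y":0,"z":0,"spin":0,"grip":1},{"x":0,"y":0,"z":0,"spin":0,"grip":1},{"x":0,"y":0,"z":0,"spin":0,"grip":1}]'
```

```text
clock: 3.17
eef_pos: [518.2, 54.6, 36.9]
tcp_rot: [3.141, 0.001, 2.715]
contact_force: [0.3, 0.3, -0.8]
opening: 0.002
grasp_force: 0.0
```

```bash
python3 -m jog '[{"x":-0.4,"y":0,"z":0.12,"spin":0.0267,"grip":1},{"x":-0.4,"y":0,"z":0,"spin":0.0267,"grip":1},{"x":-0.4,"y":0,"z":0,"spin":0.0267,"grip":1},{"x":-0.4,"y":0,"z":0,"spin":0.0267,"grip":1},{"x":-0.4,"y":0,"z":0,"spin":0.0267,"grip":1},{"x":-0.4,"y":0,"z":0,"spin":0.0267,"grip":1},{"x":-0.4,"y":0,"z":0,"spin":0.0267,"grip":1},{"x":-0.4,"y":0,"z":0,"spin":0.0267,"grip":1},{"x":-0.4,"y":0,"z":0,"spin":0.0267,"grip":1},{"x":-0.4,"y":0,"z":0,"spin":0.0267,"grip":1},{"x":-0.4,"y":0,"z":0,"spin":0.0267,"grip":1},{"x":-0.4,"y":0,"z":0,"spin":0.0267,"grip":1},{"x":-0.4,"y":0,"z":0,"spin":0.0267,"grip":1},{"x":-0.4,"y":0,"z":0,"spin":0.0267,"grip":1},{"x":-0.4,"y":0,"z":0,"spin":0.0267,"grip":1},{"x":0,"y":0,"z":0,"spin":0,"grip":1}]'; python3 - <<'E'
from rig import *
import numpy as np, cv2
for i in range(3):
    grab_frame("top"); s=sense();p=s["eef_pos"];d=p[:2]-[457,-83.2];a=np.arctan2(d[1],d[0])-.2443
    print(p.round(1),"r",np.hypot(*d).round(1),"s",(150*a).round(1),"yawerr",(s["tcp_rot"][2]-np.pi-(a+.2443-np.pi/2)).round(3),s["contact_force"].round(1))
g=grab_frame("scene")["pixels"]
cv2.imwrite("pics/c4.png",cv2.resize(g[120:250,285:425],None,fx=4.5,fy=4.5,interpolation=cv2.INTER_CUBIC))
E
```

```text
clock: 4.5
eef_pos: [567.3, 19.7, 35.2]
tcp_rot: [3.141, 0.001, 2.312]
contact_force: [-0.0, 0.7, -0.0]
opening: -0.004
grasp_force: 0.0
[566.9  19.9  35.1] r 150.7 s 76.3 yawerr -0.011 [0.6 0.1 0. ]
[566.6  20.1  35. ] r 150.6 s 76.7 yawerr -0.012 [-0.5  0.3  0.2]
[566.5  20.2  35.1] r 150.6 s 76.8 yawerr -0.013 [ 0.  -0.1 -0.4]
```

View pics/c4.png

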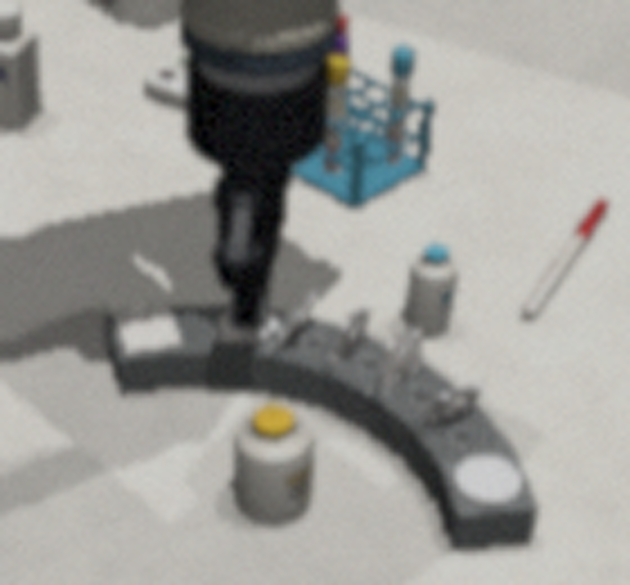

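The fingertip stands on seat 1 (about 245,325 in the crop). Cap 1 is under it, and caps 2–5 and both bottles are unmoved. I'll carry on along the bend.

```bash
python3 -m jog '[{"x":-0.4,"y":0,"z":0,"spin":0.0267,"grip":1},{"x":-0.4,"y":0,"z":0,"spin":0.0267,"grip":1},{"x":-0.4,"y":0,"z":0,"spin":0.0267,"grip":1},{"x":-0.4,"y":0,"z":0,"spin":0.0267,"grip":1},{"x":-0.4,"y":0,"z":0,"spin":0.0267,"grip":1},{"x":-0.4,"y":0,"z":0,"spin":0.0267,"grip":1},{"x":-0.4,"y":0,"z":0,"spin":0.0267,"grip":1},{"x":-0.4,"y":0,"z":0,"spin":0.0267,"grip":1},{"x":-0.4,"y":0,"z":0,"spin":0.0267,"grip":1},{"x":-0.4,"y":0,"z":0,"spin":0.0267,"grip":1},{"x":-0.4,"y":0,"z":0,"spin":0.0267,"grip":1},{"x":-0.4,"y":0,"z":0,"spin":0.0267,"grip":1},{"x":-0.4,"y":0,"z":0,"spin":0.0267,"grip":1},{"x":-0.4,"y":0,"z":0,"spin":0.0267,"grip":1},{"x":-0.4,"y":0,"z":0,"spin":0.0267,"grip":1},{"x":-0.4,"y":0,"z":0,"spin":0.0267,"grip":1},{"x":-0.4,"y":0,"z":0,"spin":0.0267,"grip":1},{"x":-0.4,"y":0,"z":0,"spin":0.0267,"grip":1},{"x":-0.4,"y":0,"z":0,"spin":0.0267,"grip":1},{"x":0,"y":0,"z":0,"spin":0,"grip":1}]'; python3 - <<'E'
from rig import *
import numpy as np, cv2
for i in range(2):
    grab_frame("top"); s=sense();p=s["eef_pos"];d=p[:2]-[457,-83.2];a=np.arctan2(d[1],d[0])-.2443
    print(p.round(1),"r",np.hypot(*d).round(1),"s",(150*a).round(1),"yawerr",(s["tcp_rot"][2]-np.pi-(a+.2443-np.pi/2)).round(3),s["contact_force"].round(1))
g=grab_frame("scene")["pixels"]
cv2.imwrite("pics/c5.png",cv2.resize(g[120:250,285:425],None,fx=4.5,fy=4.5,interpolation=cv2.INTER_CUBIC))
E
```

```text
clock: 6.37
eef_pos: [603.1, -46.4, 35.1]
tcp_rot: [3.141, 0.0, 1.804]
contact_force: [0.4, -0.6, 1.0]
opening: -0.003
grasp_force: 0.0
[603.  -46.1  35.1] r 150.6 s 0.7 yawerr -0.014 [ 0.4 -0.4 -0. ]
[602.8 -45.9  35. ] r 150.5 s 1.0 yawerr -0.015 [-1.1  0.4 -0.7]
```

View pics/c5.png

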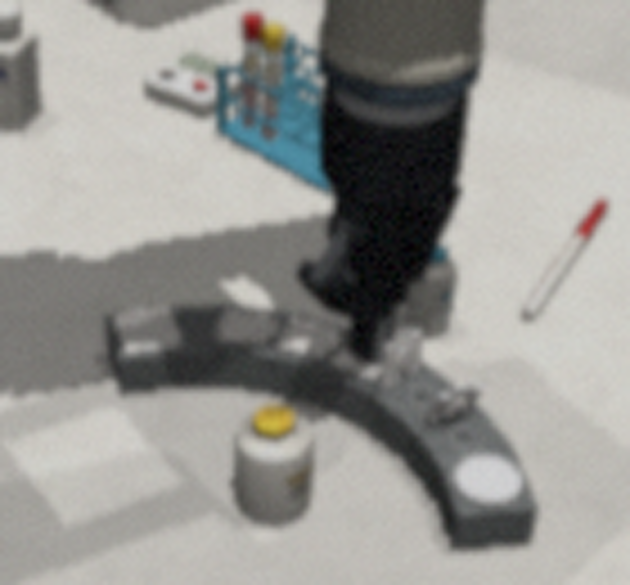

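Caps 1 (245,325) and 2 (310,335) lie flat, and the finger is on cap 3. The rest follows: 28 rows, then lift.

```bash
python3 -m jog '[{"x":-0.4,"y":0,"z":0,"spin":0.0267,"grip":1},{"x":-0.4,"y":0,"z":0,"spin":0.0267,"grip":1},{"x":-0.4,"y":0,"z":0,"spin":0.0267,"grip":1},{"x":-0.4,"y":0,"z":0,"spin":0.0267,"grip":1},{"x":-0.4,"y":0,"z":0,"spin":0.0267,"grip":1},{"x":-0.4,"y":0,"z":0,"spin":0.0267,"grip":1},{"x":-0.4,"y":0,"z":0,"spin":0.0267,"grip":1},{"x":-0.4,"y":0,"z":0,"spin":0.0267,"grip":1},{"x":-0.4,"y":0,"z":0,"spin":0.0267,"grip":1},{"x":-0.4,"y":0,"z":0,"spin":0.0267,"grip":1},{"x":-0.4,"y":0,"z":0,"spin":0.0267,"grip":1},{"x":-0.4,"y":0,"z":0,"spin":0.0267,"grip":1},{"x":-0.4,"y":0,"z":0,"spin":0.0267,"grip":1},{"x":-0.4,"y":0,"z":0,"spin":0.0267,"grip":1},{"x":-0.4,"y":0,"z":0,"spin":0.0267,"grip":1},{"x":-0.4,"y":0,"z":0,"spin":0.0267,"grip":1},{"x":-0.4,"y":0,"z":0,"spin":0.0267,"grip":1},{"x":-0.4,"y":0,"z":0,"spin":0.0267,"grip":1}]' && python3 -m jog '[{"x":-0.4,"y":0,"z":0,"spin":0.0267,"grip":1},{"x":-0.4,"y":0,"z":0,"spin":0.0267,"grip":1},{"x":-0.4,"y":0,"z":0,"spin":0.0267,"grip":1},{"x":-0.4,"y":0,"z":0,"spin":0.0267,"grip":1},{"x":-0.4,"y":0,"z":0,"spin":0.0267,"grip":1},{"x":-0.4,"y":0,"z":0,"spin":0.0267,"grip":1},{"x":-0.4,"y":0,"z":0,"spin":0.0267,"grip":1},{"x":-0.4,"y":0,"z":0,"spin":0.0267,"grip":1},{"x":-0.4,"y":0,"z":0,"spin":0.0267,"grip":1},{"x":-0.4,"y":0,"z":0,"spin":0.0267,"grip":1},{"x":0,"y":0,"z":0,"spin":0,"grip":1},{"x":0,"y":0,"z":-0.5,"spin":0,"grip":1},{"x":0,"y":0,"z":-2,"spin":0,"grip":1},{"x":0,"y":0,"z":-3,"spin":0,"grip":1},{"x":0,"y":0,"z":-3,"spin":0,"grip":1},{"x":0,"y":0,"z":-3,"spin":0,"grip":1},{"x":0,"y":0,"z":-3,"spin":0,"grip":1},{"x":0,"y":0,"z":0,"spin":0,"grip":1}]'; python3 - <<'E'
from rig import *
import cv2
g=grab_frame("scene")["pixels"]
cv2.imwrite("pics/c6.png",cv2.resize(g[120:250,285:425],None,fx=4.5,fy=4.5,interpolation=cv2.INTER_CUBIC))
E
```

```text
clock: 8.02
eef_pos: [603.4, -117.4, 35.1]
tcp_rot: [-3.142, 0.0, 1.324]
contact_force: [0.1, 0.3, 0.8]
opening: -0.006
grasp_force: 0.1
clock: 9.52
eef_pos: [592.7, -154.8, 186.8]
tcp_rot: [3.132, -0.002, 1.06]
contact_force: [1.7, -0.5, 0.8]
opening: 0.002
grasp_force: 0.0
```

View pics/c6.png

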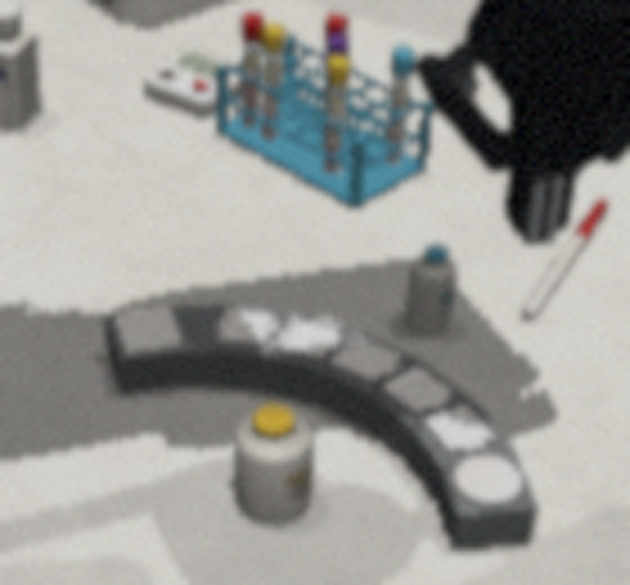

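All five caps lie flat (250,325 to 460,430). The tray and bottles are where they were, and the tool is clear of everything.

```bash
python3 -c "
from rig import *
print(sign_off())"
```

```text
the job is handed in; nothing more can be done
None
```

I folded all five caps flat in order with one light pass from the square pad to the round pad, and handed the job in at about 9.6 s; the last picture showed the tray and both bottles where they started (tape roll and dish not re-checked), but the hand-in returned no verdict.

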